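# Mark the salt shaker on the spice carousel, bring it to the front and hold it there

## Task

Take the sprung wooden clip off its rest and clip it onto the upright tab directly outside the salt shaker on the spice carousel, letting go of it. Then turn the carousel by the knob on its post until the shaker stands over the foot's pointer, at the front. Finish while still gripping the knob so that the carousel is held still with the shaker in front, and leave the jars standing in their places and the other things on the worktop alone.

Things in the scene. Friction and masses are not known exactly. Their poses are not given: they have to be found in the camera images.
- clip: Wooden sprung clip like a big clothes peg, 18 mm wide (its x), 81 mm tall, jaws down, handles up; starts clipped upright on its rest. Origin: between the jaws at their lower end; z up, y the line along which jaws and handles move. Coil (pivot along x) 40 mm above the origin, jaw pads 0 to 14 mm, handles 40 to 81 mm. 40 g. Frame fixed to the +y half, so it leans 0.2 rad while squeezed.
- clip_grip (a point): Point between the clip's handles, 62 mm above its origin: pinch here from above, closing along the clip's y. The handles splay to 34 mm over their outsides at the top; squeezed (8 to 10 N) they stop parallel, 18 mm over their outsides, and the jaws stand 17 mm apart.
- clip_mid (a point): Point between the clip's jaw pads, 7 mm above the clip's origin.
- clip_arm (a joint): Opening angle of the clip (rad): 0 when it grips a 4 mm plate or tab, -0.1 when shut on nothing, 0.4 with the handles fully squeezed. A spring shuts it (about 6 N at the jaws).
- rest: Small light-wood block, 75 x 55 x 22 mm, fixed to the worktop, with an upright steel plate on top: 36 mm long (along its x), 4 mm thick (along y), its upper edge 60 mm above the worktop. Origin: centre of the underside. The clip starts on the middle of this plate, its origin 45 mm above the worktop.
- foot: Fixed dark-wood foot of the carousel: a disc of radius 75 mm under the tray, with a flat pointer 26 mm wide, 8 mm high, reaching out from under the tray to 173 mm from the axis along the foot's -x, roughly toward the robot; a small steel disc marks its end. That way is the front. Origin: on the carousel's axis, at the worktop.
- tray: Round wooden tray, radius 106 mm, turning on a vertical axis. Origin: on the axis at its underside, 14 mm above the worktop; floor 10 mm and rim 18 mm above the origin. Four places 65 mm from the axis along its +x, +y, -x, -y, each a collar (20 mm high, 50 mm bore) with a jar and, outside the rim, a steel tab. Axes turn with it.
- knob: Dark-wood bar knob fixed on top of the tray's central post: 44 mm long along the tray's x, 16 mm thick along the tray's y, 32 mm high, rounded. Origin: centre of its underside, 169 mm above the worktop; its top is at 201 mm, above all the jars. Turning the tray takes 0.08 N m plus 0.2 N m per rad/s; it stays where it is left and turns over half a turn either way.
- shaker: Salt shaker: 44 mm across, 90 mm tall, squat, with a grey domed top; the other three jars are 106 mm tall with straight caps. Origin: centre of the underside. Stands loose in a collar.
- tab0 (a point): Middle of the upper edge of the tray's tab along the tray's +x: an upright steel plate, 4 mm thick, 32 mm long along the radius (105 to 137 mm from the axis), its upper edge 60 mm above the worktop and 28 mm above the rim; clear to grip over the upper 20 mm.
- tab1 (a point): Middle of the upper edge of the tray's tab along the tray's +y: an upright steel plate, 4 mm thick, 32 mm long along the radius (105 to 137 mm from the axis), its upper edge 60 mm above the worktop and 28 mm above the rim; clear to grip over the upper 20 mm.
- tab2 (a point): Middle of the upper edge of the tray's tab along the tray's -x: an upright steel plate, 4 mm thick, 32 mm long along the radius (105 to 137 mm from the axis), its upper edge 60 mm above the worktop and 28 mm above the rim; clear to grip over the upper 20 mm.
- tab3 (a point): Middle of the upper edge of the tray's tab along the tray's -y: an upright steel plate, 4 mm thick, 32 mm long along the radius (105 to 137 mm from the axis), its upper edge 60 mm above the worktop and 28 mm above the rim; clear to grip over the upper 20 mm.
- jar_a: Spice jar, 45 mm across, 106 mm tall, with a straight cap, loose in one of the tray's places. Origin: centre of the underside.
- jar_b: Spice jar, 45 mm across, 106 mm tall, with a straight cap, loose in one of the tray's places. Origin: centre of the underside.
- jar_c: Spice jar, 45 mm across, 106 mm tall, with a straight cap, loose in one of the tray's places. Origin: centre of the underside.
- cup: Small cup with a handle, 60 x 87 x 50 mm, a bystander. Origin: underside.
- tin: Food tin, 57 mm across, 72 mm tall, a bystander. Origin: underside.
- garlic: Garlic bulb, 60 mm, a bystander. Origin: underside.
- mandarin: Mandarin, 62 mm, a bystander. Origin: underside.
Mind the look-alikes: they are no part of the job. Leave any turquoise look-alike of the jar_a alone.

How it is judged:
By the outcome, as a careful person would: the job done as asked, in the order asked, and still so for the second after the job is handed in, while the arm keeps its last pose, push and grip.
It also fails if it takes over 64 s, if anything falls off the work surface, if the arm or the gripper's body presses on something with over 40 N, if the wrist force passes 120 N, or if a joint passes its speed limit or range.

## Robot

A 6-joint arm with a two-finger parallel gripper is mounted at the origin on a cart in front of the work surface, level with it; the furniture and walls round the work are solid. World frame = base frame: x ahead of the robot, y to its left, z up, the work surface at z = 0. Lengths are in m, angles in rad, forces in N, time in s.
With the tool pointing down it reaches from about 0.3 to 0.875 m from the base axis. Payload 6.4 kg.
Tool frame: the origin (TCP) lies between the finger pads; the fingertips stand ctrl.tip_extent ahead of it and the grasp point (between the pads) is the TCP (ctrl.tip_extent is the distance from the TCP to the fingertips, in m); z points along the fingers, y is the line along which they close (so a half turn about z gives the same grasp; the last joint's range is limited). The gripper opens to 85 mm and grips with 20 to 120 N. Pads are 22 mm wide; open, the fingers measure 114 mm over their backs; the gripper's body (76 mm by 85 mm) begins 54 mm behind the grasp point. The pads swing forward as they close: fully open they stand 13 mm farther back than shut.
Start: joints at [0.97, 0.181, 1.607, -0, 1.354, -0.206], TCP at [0.221, 0.531, 0.25] pointing down, gripper open.
Joint ranges: [-2.99, 2.99], [-0.89, 2.07], [0.3, 2.58], [-1.14, 4.28], [0, 2.63], [-3.12, 3.12]. Speed limits (rad/s): [2.57, 2.57, 3.01, 3.14, 3.14, 3.14].

## Interface

Orientations are given as a unit quaternion [w, x, y, z].
In Python, from bench import ctrl gives the robot as it stands.
- The arm moves only by the tool send_rows, never from a script. Its arguments are lists of equal length, an entry for each row: "dr": the turn, a rotation vector about the tool's x, y, z in units of 6 degrees (1.0 is 6 degrees), a list of three; "xyz": the shift along the tool's x, y, z in cm, a list of three; "jaw": the opening in per cent of the stroke, from 0 (shut) to 100 (fully open). In form: {"dr": [[wx, wy, wz], ...], "xyz": [[dx, dy, dz], ...], "jaw": [jaw, ...]}. A call has exactly 8 rows; each row is the pose to reach, as a shift and turn from the pose commanded when the call began, along the tool's axes at that moment; what a row does not reach only later rows make up. A row lasts 1/8 s, in which the tool goes at most 62.5 mm and 10.7 degrees, less where a joint would pass 70% of its speed; a pose out of reach is approached as far as the arm can. A call with a gripper value outside its range is refused whole. The fingers move at their own pace and stop on an object; the grip force is fixed at half the most. Time passes only in rows, so rows that repeat a pose let the fingers close, or fill a call up. It gives the time, the measured TCP pose, the force, the opening and the grip force at its end, in the units of the state.
- ctrl.get_obs(): the state, without advancing time (a new reading comes with each control period).
- ctrl.camera(name): name is "scene" or "top" or "wrist"; returns the picture (400x640x3 uint8, red, green, blue); there is no depth.
- ctrl.calibration(name): a dict with "camera_matrix" (3x3 intrinsics, pixels), "world_from_camera" (4x4, takes a point from camera to world coordinates). Camera axes: x right, y up, looking along -z (the intrinsics and any distortion apply to the point x, -y, -z); pixel columns grow to the right and rows downward; lengths in m; the calibration is good to about 2 mm. A picture is of the moment at which its call begins: read the wrist's pose just before it. calibration takes no time and is no camera call; for the wrist camera it gives the pose at the moment of the call.
- ctrl.hand_in(): hands the job in; it is judged then, once.
The state is a dict: "time_s": time; "q": joint angles; "dq": joint speeds; "joint_efforts": joint torques, N m; "eef_pos": TCP position; "eef_rot": TCP orientation; "wrist_force": force on the tool from outside, world axes, zero at the start; "torque": the same for the moment, N m; "opening": opening from 0.0 (shut) to 1.0 (fully open); "grasp_force": force on a finger pad.
Only numpy, scipy, OpenCV 4.12 (cv2) and the standard library are available. Lean on these libraries where they do the work, as an engineer would, in place of code of your own. Each camera call takes 0.05 s, during which the arm holds its last target. There are 200 camera calls.

## Working session

There is one attempt and no reset: what is moved stays moved. The work goes in short steps, Python scripts to look and compute and a tool call to move; the robot and the scene stay as the last step left them, time stands still between calls to the robot, and variables do not carry over. Pictures are saved under pics/ and viewed, at most 10 in all, crops included, and the job is handed in when it is done.

Besides the shell and the picture viewer there is one more tool, called after "Emit:" as name(argument=value, ...) on one line, values as JSON. send_rows: Moves the arm, as the interface text tells. Its arguments: {"type":"object","properties":{"dr":{"type":"array","items":{"type":"array","items":{"type":"number"}}},"xyz":{"type":"array","items":{"type":"array","items":{"type":"number"}}},"jaw":{"type":"array","items":{"type":"number"}}},"required":["dr","xyz","jaw"]}

```bash
mkdir -p pics; ls; cat > h.py <<'E'
import numpy as np, cv2
from bench import ctrl
from scipy.spatial.transform import Rotation as R
def px(name,uv,z):
    c=ctrl.calibration(name);K=np.array(c["camera_matrix"]);T=np.array(c["world_from_camera"])
    uv=np.atleast_2d(uv).astype(float)
    d=np.c_[(uv[:,0]-K[0,2])/K[0,0],-(uv[:,1]-K[1,2])/K[1,1],-np.ones(len(uv))]@T[:3,:3].T
    o=T[:3,3];return o+d*((z-o[2])/d[:,2])[:,None]
def proj(name,P):
    c=ctrl.calibration(name);K=np.array(c["camera_matrix"]);T=np.array(c["world_from_camera"])
    p=(np.atleast_2d(P)-T[:3,3])@T[:3,:3]
    return np.c_[K[0,2]+K[0,0]*p[:,0]/-p[:,2],K[1,2]-K[1,1]*p[:,1]/-p[:,2]]
def pose():
    o=ctrl.get_obs();q=o["eef_rot"];return np.array(o["eef_pos"]),R.from_quat([q[1],q[2],q[3],q[0]])
E
python3 - <<'E'
from h import *
for n in("top","scene"):
    cv2.imwrite(f"pics/{n}0.png",ctrl.camera(n)[...,::-1]); c=ctrl.calibration(n);print(c)
o=ctrl.get_obs();print(o,ctrl.tip_extent); print(pose()[1].as_matrix().round(3))
E
```

```text
pics
{'camera_matrix': array([[470.15130156,   0.        , 304.06108356],
       [  0.        , 470.15130156, 191.86042888],
       [  0.        ,   0.        ,   1.        ]]), 'world_from_camera': array([[ 2.03616222e-02,  9.93240260e-01, -1.14276812e-01,
         3.56605939e-01],
       [-9.99792643e-01,  2.02597408e-02, -2.05299584e-03,
         8.12701657e-03],
       [ 2.76100471e-04,  1.14294918e-01,  9.93446826e-01,
         1.30826804e+00],
       [ 0.00000000e+00,  0.00000000e+00,  0.00000000e+00,
         1.00000000e+00]])}
{'camera_matrix': array([[512.16834031,   0.        , 319.4126509 ],
       [  0.        , 512.16834031, 196.854238  ],
       [  0.        ,   0.        ,   1.        ]]), 'world_from_camera': array([[ 0.88641035,  0.31804551, -0.33633872,  0.08971901],
       [-0.46256281,  0.58084285, -0.6698188 , -0.79506344],
       [-0.01767292,  0.74931211,  0.66198114,  0.94157744],
       [ 0.        ,  0.        ,  0.        ,  1.        ]])}
{'time_s': 0.1, 'q': array([ 9.69676679e-01,  1.81499110e-01,  1.60792640e+00, -1.01358882e-05,
        1.35384227e+00, -2.06307742e-01]), 'dq': array([-0.00023041, -0.00109024, -0.00262121,  0.00137722,  0.00094835,
       -0.00261002]), 'joint_efforts': array([ 1.39720512e-05, -4.45875764e+01, -3.52238345e+01, -4.38270890e-04,
        4.18180090e-03,  1.22309152e-05]), 'eef_pos': array([0.22087204, 0.53035497, 0.24944716]), 'eef_rot': array([-3.24474333e-04,  1.96125184e-01,  9.80578508e-01, -7.72173178e-04]), 'wrist_force': array([ 0.27927707, -0.13985611,  0.09366629]), 'torque': array([ 0.00635577, -0.01989284, -0.04272408]), 'grasp_force': 0.0, 'opening': 1.0011436923949488} 0.019
[[-0.923  0.385 -0.001]
 [ 0.385  0.923 -0.001]
 [ 0.    -0.002 -1.   ]]
```

View pics/top0.png

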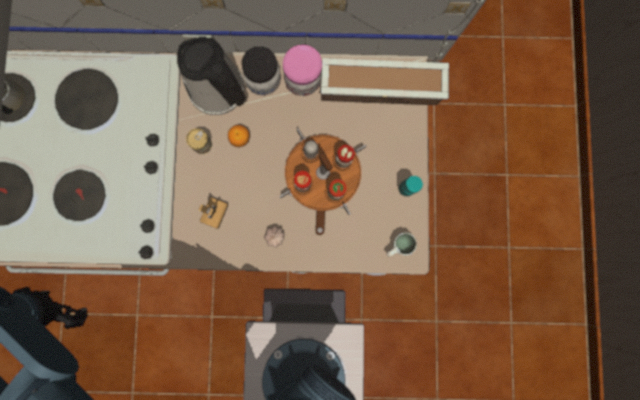

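View pics/scene0.png

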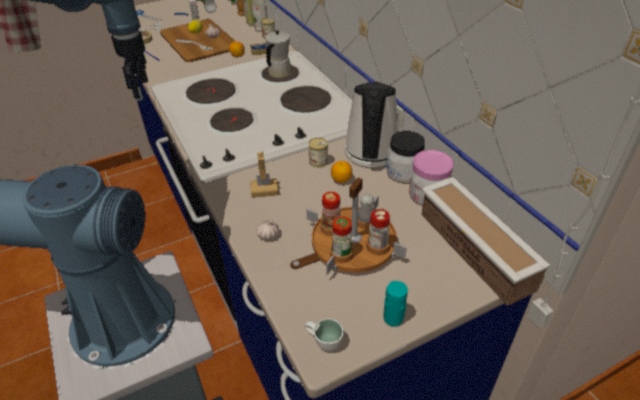

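The top view shows the carousel around (323,171), with the shaker at (310,147), its tab at (301,132) and the pointer end at (320,230). The rest and clip are at (212,210).

```bash
python3 - <<'E'
from h import *
a=cv2.imread("pics/top0.png")
A=cv2.resize(a[120:240,270:380],None,fx=5,fy=5,interpolation=cv2.INTER_CUBIC)[:600]
B=cv2.resize(a[185:235,190:240],None,fx=5,fy=5,interpolation=cv2.INTER_CUBIC)
s=cv2.imread("pics/scene0.png")
C=cv2.resize(s[140:205,235:290],None,fx=4.5,fy=4.5,interpolation=cv2.INTER_CUBIC)
out=np.zeros((600,800,3),np.uint8);out[:,:550]=A;out[:250,550:]=B;out[260:260+C.shape[0],550:550+C.shape[1]]=C
cv2.imwrite("pics/z.png",out)
# tray mask
hsv=cv2.cvtColor(a,cv2.COLOR_BGR2HSV);sub=np.zeros(hsv.shape[:2],np.uint8)
m=cv2.inRange(hsv,(5,110,80),(20,255,255));sub[125:215,275:370]=m[125:215,275:370]
p=cv2.findNonZero(sub);print(cv2.minEnclosingCircle(p), px("top",cv2.minEnclosingCircle(p)[0],.032))
print(px("top",[[320,230]],.008),px("top",[[301,132]],.06),px("top",[[310,147]],.11))
E
```

```text
((322.4862365722656, 174.17431640625), 40.20188903808594) [[ 0.55329495 -0.03879625  0.032     ]]
[[ 0.40120595 -0.03529502  0.008     ]] [[0.66342062 0.02233506 0.06      ]] [[ 0.61186814 -0.00241391  0.11      ]]
```

View pics/z.png

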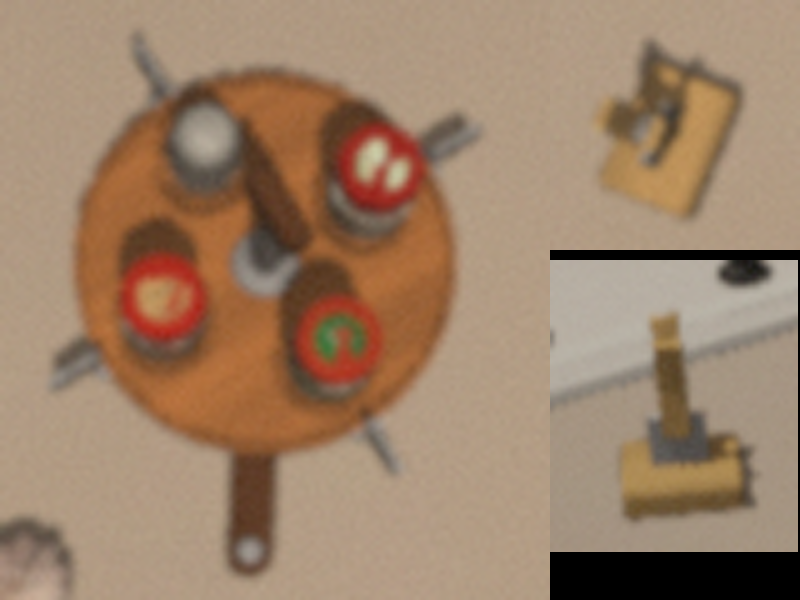

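```bash
cat >> h.py <<'E'
def go(P,yaw=None,jaw=None):
    """shift (cm) and turn (6deg units) in tool axes to put TCP at P with tool y at yaw deg, tool down"""
    p,r=pose()
    d=r.inv().apply(np.array(P)-p)*100
    M=r.as_matrix();a=np.arctan2(M[1,1],M[0,1]) if yaw is None else np.radians(yaw)
    T=np.array([[-np.sin(a),np.cos(a),0],[np.cos(a),np.sin(a),0],[0,0,-1.]]).T
    dr=(r.inv()*R.from_matrix(T)).as_rotvec(degrees=True)/6
    print("at",p.round(4),"xyz",d.round(2),"dr",dr.round(2))
E
python3 - <<'E'
from h import *
f=lambda x,y:(270+x/5,120+y/5); g=lambda x,y:(190+(x-550)/5,185+y/5)
ax=px("top",[f(266,260)],.032)[0];pt=px("top",[f(249,550)],.008)[0]
t=px("top",[f(138,40),f(165,95)],.06);t2=px("top",[f(398,468)],.06)
print("axis",ax,"ptr",pt,"front",np.degrees(np.arctan2(*(pt-ax)[1::-1])),np.hypot(*(pt-ax)[:2]))
for q in (*t,*t2): print(q,np.degrees(np.arctan2(*(q-ax)[1::-1])),np.hypot(*(q-ax)[:2]))
k=px("top",[f(245,130),f(303,245)],.195);print("knob",k,k.mean(0),np.degrees(np.arctan2(*(k[0]-k[1])[1::-1])))
c=px("top",[g(740,90),g(690,218),g(603,180),g(650,45)],.022);print(c,c.mean(0),np.degrees(np.arctan2(*(c[0]-c[1])[1::-1])))
m=c[:].mean(0)
print((proj("top",[[m[0],m[1],.126]])-[190,185])*5+[550,0])
go([m[0],m[1],.25],69)
E
```

```text
axis [ 0.55937014 -0.04065989  0.032     ] ptr [ 0.40119471 -0.0347435   0.008     ] front 177.85790631273062 0.15828603535869082
[0.67432357 0.03179814 0.06      ] 32.22425955012843 0.135883988911245
[0.64417394 0.01651242 0.06      ] 33.98673006688226 0.10227588643107194
[ 0.44450057 -0.11151694  0.06      ] -148.33172662924133 0.13496569259236568
knob [[ 0.59665694 -0.0233106   0.195     ]
 [ 0.54110867 -0.05204876  0.195     ]] [ 0.56888281 -0.03767968  0.195     ] 27.354997352425176
[[0.46951828 0.219001   0.022     ]
 [0.39886488 0.24356173 0.022     ]
 [0.41861353 0.29198101 0.022     ]
 [0.49336022 0.26949612 0.022     ]] [0.44508923 0.25600996 0.022     ] -19.16861077412112
[[631.65155192 118.04660478]]
at [0.2209 0.5304 0.2494] xyz [-31.25 -16.7   -0.04] dr [-0.02 -0.   -0.27]
```

Emit:
send_rows(dr=[[0,0,-0.1],[0,0,-0.2],[0,0,-0.3],[0,0,-0.4],[0,0,-0.5],[0,0,-0.6],[0,0,-0.6],[0,0,-0.6]], xyz=[[-5,-3,0],[-10.5,-5.7,0],[-16,-8.5,0],[-21,-11.3,0],[-26,-14,0],[-31.3,-16.7,0],[-31.3,-16.7,0],[-31.3,-16.7,0]], jaw=[100,100,100,100,100,100,100,100])

```text
time_s: 1.1
eef_pos: [0.4454, 0.2563, 0.2498]
eef_rot: [-0.001, 0.166, 0.986, -0.0]
wrist_force: [-0.3, 0.1, -0.1]
opening: 1.004
grasp_force: 0.0
```

```bash
python3 - <<'E'
from h import *
print(pose()[0],ctrl.get_obs()["time_s"])
im=ctrl.camera("wrist")[...,::-1];cv2.imwrite("pics/w1.png",im)
m=[.445,.256]
print(proj("wrist",[[*m,.126],[*m,.022],[*m,.06]]));print(ctrl.calibration("wrist"))
E
```

```text
[0.44539063 0.25626325 0.24984135] 1.1
[[311.83800747 196.50685337]
 [312.33891278 170.57077662]
 [312.19215685 178.16956424]]
{'camera_matrix': array([[325.68624562,   0.        , 313.6162457 ],
       [  0.        , 325.68624562, 195.83594419],
       [  0.        ,   0.        ,   1.        ]]), 'world_from_camera': array([[ 3.26273543e-01, -9.09776200e-01, -2.56618085e-01,
         3.79015007e-01],
       [ 9.45275396e-01,  3.14012929e-01,  8.86019529e-02,
         2.80267166e-01],
       [-2.65515207e-05, -2.71483235e-01,  9.62443168e-01,
         3.73242822e-01],
       [ 0.00000000e+00,  0.00000000e+00,  0.00000000e+00,
         1.00000000e+00]])}
```

View pics/w1.png

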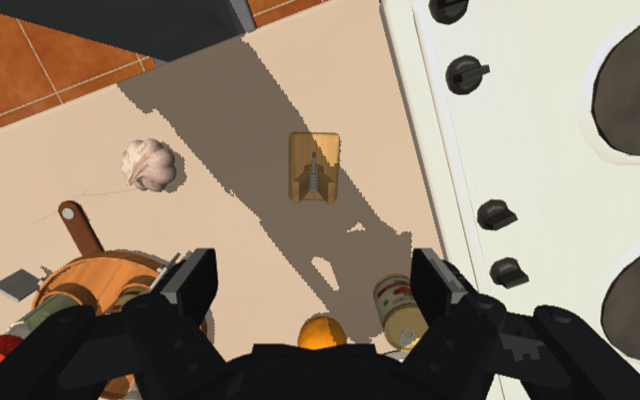

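The wrist view shows the rest at about (314,165), square to the gripper, with the clip's handles at about (313,190). I'll enlarge it to get the clip's place along its x.

```bash
python3 - <<'E'
from h import *
a=cv2.imread("pics/w1.png")
cv2.imwrite("pics/w1z.png",cv2.resize(a[125:210,280:350],None,fx=7,fy=7,interpolation=cv2.INTER_CUBIC))
E
```

```text
(no output)
```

View pics/w1z.png

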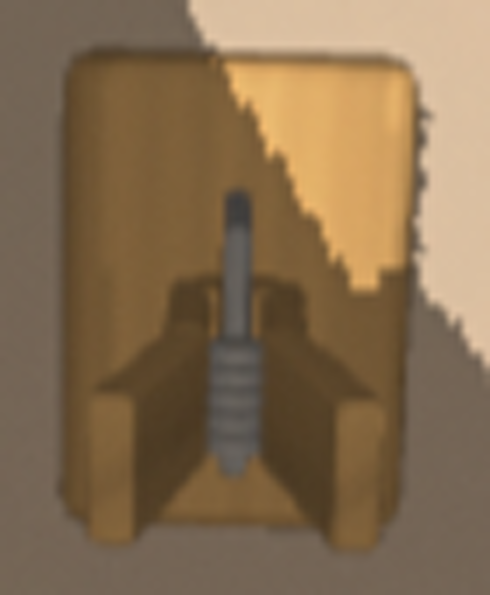

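The handle tops are at crop x 90–385 and y 390–548, so their centre is at pixel (313.9,192.1).

```bash
python3 - <<'E'
from h import *
f=lambda x,y:(280+x/7,125+y/7)
c=px("wrist",[f(237,470)],.126)[0];h=px("wrist",[f(112,466),f(360,474)],.126);d=h[1]-h[0]
b=px("wrist",[f(65,60),f(413,65)],.022)
print(c,h,np.linalg.norm(d),np.degrees(np.arctan2(d[1],d[0])),np.degrees(np.arctan2(*(b[1]-b[0])[1::-1])),np.linalg.norm(b[1]-b[0]))
go([c[0],c[1],.107],71)
E
```

```text
[0.44214773 0.25866955 0.126     ] [[0.43712944 0.24555582 0.126     ]
 [0.44709763 0.27158373 0.126     ]] 0.027871435585551888 69.04412577982667 70.1456307387668 0.05287826905532418
at [0.445  0.2568 0.2499] xyz [ 0.32  0.08 14.29] dr [-0.   -0.01  0.  ]
```

Emit:
send_rows(dr=[[0,0,0.1],[0,0,0.1],[0,0,0.1],[0,0,0.1],[0,0,0.1],[0,0,0.1],[0,0,0.1],[0,0,0.1]], xyz=[[0.3,0.1,4],[0.3,0.1,8],[0.3,0.1,11.5],[0.3,0.1,13.5],[0.3,0.1,14.3],[0.3,0.1,14.3],[0.3,0.1,14.3],[0.3,0.1,14.3]], jaw=[70,70,70,70,70,50,20,0])

```text
time_s: 2.15
eef_pos: [0.4439, 0.2585, 0.1083]
eef_rot: [0.001, 0.17, 0.985, 0.0]
wrist_force: [-1.2, 0.3, -1.0]
opening: 0.195
grasp_force: 63.2
```

Emit:
send_rows(dr=[[0,0,0],[0,0,0],[0,0,0],[0,0,0],[0,0,0],[0,0,0],[0,0,0],[0,0,0]], xyz=[[0,0,0],[0,0,0],[0,0,0],[0,0,0],[0,0,0],[0,0,0],[0,0,0],[0,0,0]], jaw=[0,0,0,0,0,0,0,0])

```text
time_s: 3.15
eef_pos: [0.4433, 0.2582, 0.1073]
eef_rot: [-0.0, 0.17, 0.985, -0.0]
wrist_force: [0.5, 0.4, 0.0]
opening: 0.195
grasp_force: 63.2
```

Emit:
send_rows(dr=[[0,0,0],[0,0,0],[0,0,0],[0,0,1.5],[0,0,3],[0,0,4.5],[0,0,6],[0,0,7.5]], xyz=[[0,0,-1.5],[0,0,-4],[0,0,-8],[0,0,-12],[0,0,-14],[0,0,-14.5],[0,0,-14.5],[0,0,-14.5]], jaw=[0,0,0,0,0,0,0,0])

```text
time_s: 4.15
eef_pos: [0.4435, 0.2582, 0.2537]
eef_rot: [0.001, 0.537, 0.844, 0.001]
wrist_force: [1.2, 0.2, 0.6]
opening: 0.192
grasp_force: 63.1
```

```bash
python3 - <<'E'
from h import *
print(ctrl.get_obs()["opening"],ctrl.get_obs()["q"][5])
go([.6616,.0243,.25],-57.8)
E
```

```text
0.19210010165178582 -0.14208141044598435
at [0.4435 0.2582 0.2537] xyz [-30.44   9.84   0.39] dr [ 1.000e-02 -1.000e-02  1.381e+01]
```

Emit:
send_rows(dr=[[0,0,1.7],[0,0,3.4],[0,0,5.1],[0,0,6.8],[0,0,8.5],[0,0,10.2],[0,0,11.9],[0,0,13.6]], xyz=[[-3.5,1.1,0],[-8,2.6,0],[-12.5,4,0],[-17,5.5,0],[-21.5,7,0],[-26,8.4,0],[-29,9.4,0],[-30.4,9.8,0]], jaw=[0,0,0,0,0,0,0,0])

```text
time_s: 5.15
eef_pos: [0.6632, 0.0237, 0.2532]
eef_rot: [0.0, 0.958, 0.287, 0.0]
wrist_force: [0.7, 1.0, -1.2]
opening: 0.194
grasp_force: 63.1
```

```bash
python3 - <<'E'
from h import *
go([.6616,.0243,.25],-57.8)
im=ctrl.camera("wrist")[...,::-1];cv2.imwrite("pics/w2.png",im)
r=np.radians(32.2);u=np.array([np.cos(r),np.sin(r)])
for d in(.105,.121,.137):print(proj("wrist",[[.559+u[0]*d,-.04+u[1]*d,.06]]))
E
```

```text
at [0.6632 0.0237 0.2532] xyz [-0.1  -0.14  0.32] dr [ 0.01 -0.    0.19]
[[311.70430735 192.52960628]]
[[311.8666788  176.98579865]]
[[312.03346998 161.01889084]]
```

View pics/w2.png

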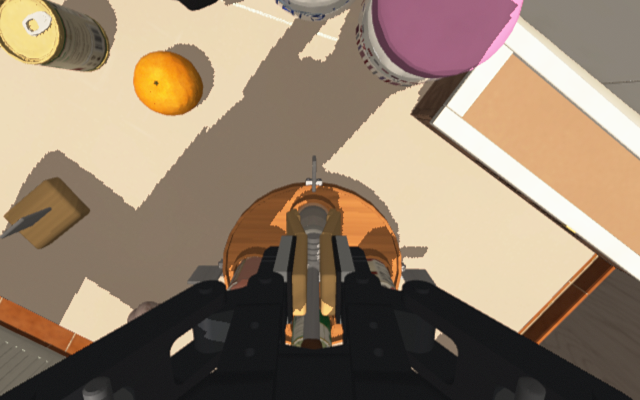

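The tab shows as a thin grey line at x≈314, y≈155–185. The clip hangs open at about (315,215) with the shaker's top behind it.

```bash
python3 - <<'E'
from h import *
a=cv2.imread("pics/w2.png")
cv2.imwrite("pics/w2z.png",cv2.resize(a[145:235,275:355],None,fx=6.5,fy=6.5,interpolation=cv2.INTER_CUBIC))
print(px("top",[[302,60],[302,92],[335,80]],.15))
print(px("wrist",[(400,82)],.12))
E
```

```text
[[ 0.82979059  0.02272666  0.15      ]
 [ 0.74519923  0.02096149  0.15      ]
 [ 0.77848303 -0.0625022   0.15      ]]
[[0.76908693 0.01547977 0.12      ]]
```

View pics/w2z.png

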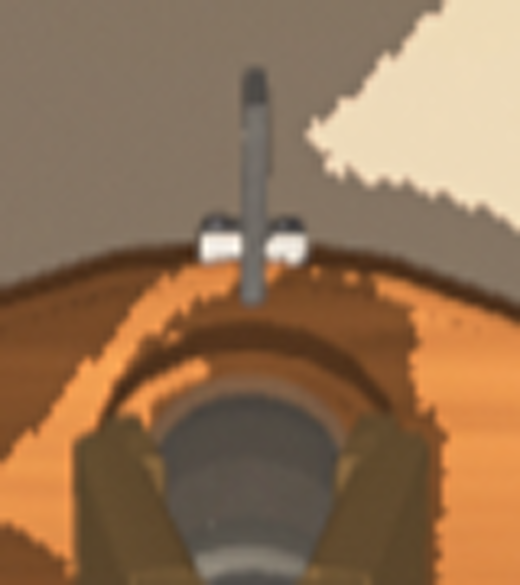

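```bash
python3 - <<'E'
from h import *
f=lambda x,y:(275+x/6.5,145+y/6.5)
t=px("wrist",[f(255.5,103),f(254,303)],.06);d=t[0]-t[1];y=np.degrees(np.arctan2(d[1],d[0]))
u=d[:2]/np.linalg.norm(d[:2]);print(t,np.linalg.norm(d),y,t.mean(0), "axis",t.mean(0)[:2]-.121*u)
c=t.mean(0);go([c[0],c[1],.107],y-90)
E
```

```text
[[0.67628102 0.03122431 0.06      ]
 [0.64994597 0.0144626  0.06      ]] 0.031216828634130382 32.47591061060519 [0.6631135  0.02284346 0.06      ] axis [ 0.56103581 -0.04212689]
at [0.6638 0.0227 0.2532] xyz [-0.06 -0.07 14.62] dr [ 0.02 -0.01  0.07]
```

Emit:
send_rows(dr=[[0,0,0.1],[0,0,0.1],[0,0,0.1],[0,0,0.1],[0,0,0.1],[0,0,0.1],[0,0,0.1],[0,0,0.1]], xyz=[[0,-0.1,3.5],[0,-0.1,7.5],[0,-0.1,10],[0,-0.1,12],[0,-0.1,13.5],[0,-0.1,14.5],[0,-0.1,14.5],[0,-0.1,14.5]], jaw=[0,0,0,0,0,0,0,0])

```text
time_s: 6.2
eef_pos: [0.6622, 0.0263, 0.1082]
eef_rot: [0.0, 0.958, 0.286, 0.001]
wrist_force: [0.6, 0.7, -0.4]
opening: 0.197
grasp_force: 63.1
```

```bash
python3 - <<'E'
from h import *
o=ctrl.get_obs();print(o["eef_pos"],o["wrist_force"],o["opening"])
im=ctrl.camera("wrist")[...,::-1];cv2.imwrite("pics/w3.png",cv2.resize(im[130:330,220:420],None,fx=3,fy=3))
E
```

```text
[0.66224513 0.0262566  0.10821951] [ 0.57216769  0.65090277 -0.40648276] 0.19659710784670936
```

View pics/w3.png

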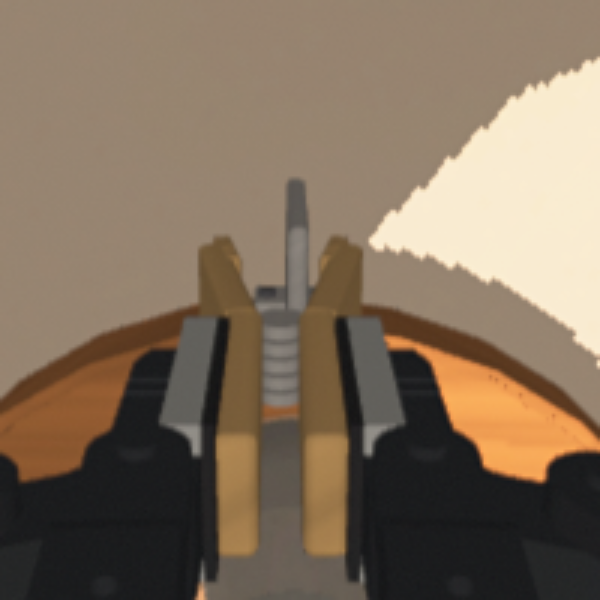

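The tab (x≈297) is between the open jaws (240–322) but about 3.5 mm to the +y side. I'll shift, then release.

Emit:
send_rows(dr=[[0,0,0],[0,0,0],[0,0,0],[0,0,0],[0,0,0],[0,0,0],[0,0,0],[0,0,0]], xyz=[[0,0.2,0],[0,0.35,0.1],[0,0.35,0.1],[0,0.35,0.1],[0,0.35,0.1],[0,0.35,0.1],[0,0.35,0.1],[0,0.35,0.1]], jaw=[0,0,0,0,30,60,75,75])

```text
time_s: 7.25
eef_pos: [0.6636, 0.0234, 0.1064]
eef_rot: [0.0, 0.958, 0.286, 0.0]
wrist_force: [0.8, 0.2, -0.0]
opening: 0.751
grasp_force: 0.0
```

```bash
python3 - <<'E'
from h import *
o=ctrl.get_obs();print(o["eef_pos"],o["wrist_force"],o["opening"])
im=ctrl.camera("wrist")[...,::-1];cv2.imwrite("pics/w4.png",cv2.resize(im[130:330,220:420],None,fx=3,fy=3))
u=np.array([np.cos(np.radians(32.3)),np.sin(np.radians(32.3))]);print(u)
E
```

```text
[0.66360415 0.02341259 0.10636233] [ 0.78441395  0.22855642 -0.01093561] 0.7510108630454861
[0.84526183 0.53435235]
```

View pics/w4.png

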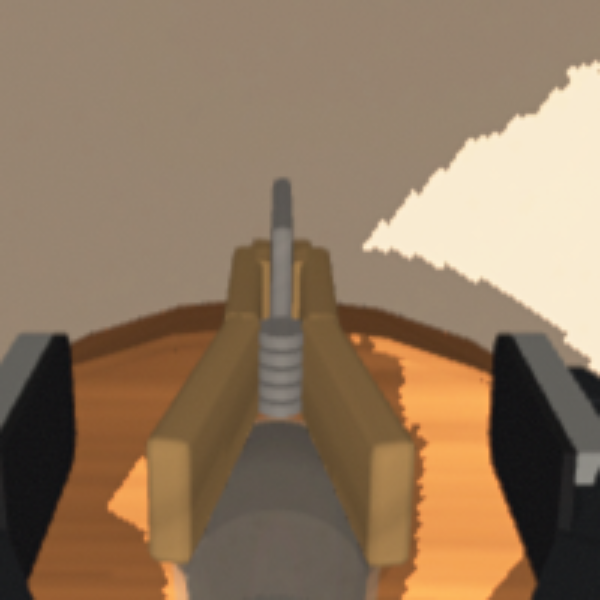

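The clip is on the tab (jaws at 230–330 in the crop, closed on the tab at x≈282) and the pads are clear of the handles. Next I raise the arm and go above the knob.

Emit:
send_rows(dr=[[0,0,0],[0,0,0],[0,0,0],[0,0,0],[0,0,0],[0,0,0],[0,0,0],[0,0,0]], xyz=[[0,0,-3],[0,0,-8],[0,0,-13],[0,0,-17],[-3,0,-18],[-8,0,-18],[-12.1,0,-18],[-12.1,0,-18]], jaw=[75,75,75,75,75,75,75,75])

```text
time_s: 8.3
eef_pos: [0.5606, -0.0439, 0.2866]
eef_rot: [0.0, 0.959, 0.284, -0.0]
wrist_force: [-0.2, 0.6, -0.2]
opening: 0.746
grasp_force: 0.0
```

```bash
python3 - <<'E'
from h import *
o=ctrl.get_obs();print(o["q"])
go([.5605,-.0415,.187],-57.7)
im=ctrl.camera("wrist")[...,::-1];cv2.imwrite("pics/w5.png",im)
t=ctrl.camera("top")[...,::-1];cv2.imwrite("pics/t5.png",t)
a=np.radians(32.3);u=np.array([np.cos(a),np.sin(a)])
c=np.array([.5605,-.0415])
print(proj("wrist",[[*(c+u*.022),.201],[*(c-u*.022),.201],[*(c+u*.121),.126]]))
hsv=cv2.cvtColor(im,cv2.COLOR_BGR2HSV)
# knob dark brown around projected centre
p=proj("wrist",[[*c,.201]])[0].astype(int);print(p,im[p[1]-40:p[1]+41:10,p[0]-60:p[0]+61:10].tolist()[4])
E
```

```text
[-2.89034761e-01  1.23680173e-01  1.59778135e+00 -3.53092783e-04
  1.42015946e+00  7.04948770e-01]
at [ 0.5606 -0.0439  0.2866] xyz [ 0.12 -0.21  9.96] dr [0.   0.   0.13]
[[312.47453186 179.37880205]
 [311.66658712 241.2273122 ]
 [314.30993822  37.19453569]]
[312 211] [[80, 152, 236], [78, 151, 234], [78, 152, 235], [79, 152, 235], [54, 103, 170], [25, 40, 65], [28, 45, 74], [68, 80, 88], [43, 80, 129], [75, 143, 227], [73, 142, 227], [73, 141, 225], [73, 140, 224]]
```

```bash
python3 - <<'E'
from h import *
im=cv2.imread("pics/w5.png").astype(int);b,g,r=im[...,0],im[...,1],im[...,2]
m=((r<105)&(r>45)&(r-b>25)).astype(np.uint8);s=np.zeros_like(m);s[150:270,285:345]=m[150:270,285:345]
n,l,st,ce=cv2.connectedComponentsWithStats(cv2.morphologyEx(s,cv2.MORPH_OPEN,np.ones((3,3))))
for i in range(1,n):
    if st[i,4]>60: print(st[i],ce[i])
i=1+np.argmax(st[1:,4]);print(cv2.minAreaRect(cv2.findNonZero((l==i).astype(np.uint8))))
print(px("wrist",[ce[i]],.201))
for y in range(165,260,12):print(y,"".join('#' if v else '.' for v in s[y,285:345]))
E
```

```text
[ 291  174   36   62 1254] [309.51116427 201.48963317]
[320 222  12  15  91] [324.81318681 228.87912088]
((310.2667236328125, 205.50714111328125), (29.320186614990234, 64.352783203125), 9.130176544189453)
[[ 0.56528053 -0.03635666  0.201     ]]
165 ............................................................
177 ...............#######################......................
189 ...............#######################......................
201 .........##...########################...####...............
213 ........#......######################.......#...............
225 ............################.......#####....................
237 ###..#.......................................###....######..
249 ....................................#.......................
```

Emit:
send_rows(dr=[[0,0,0.1],[0,0,0.1],[0,0,0.1],[0,0,0.1],[0,0,0.1],[0,0,0.1],[0,0,0.1],[0,0,0.1]], xyz=[[0.1,-0.2,3],[0.1,-0.2,6],[0.1,-0.2,8.5],[0.1,-0.2,9.7],[0.1,-0.2,9.7],[0.1,-0.2,9.7],[0.1,-0.2,9.7],[0.1,-0.2,9.7]], jaw=[75,75,75,75,75,50,20,0])

```text
time_s: 9.4
eef_pos: [0.5623, -0.0403, 0.1904]
eef_rot: [-0.0, 0.96, 0.28, 0.001]
wrist_force: [-0.9, 1.7, 1.2]
opening: 0.176
grasp_force: 59.9
```

Emit:
send_rows(dr=[[0,0,0],[0,0,0],[0,0,0],[0,0,0],[0,0,0],[0,0,0],[0,0,0],[0,0,0]], xyz=[[0,0,0],[0,0,0],[0,0,0],[0,0,0],[0,0,0],[0,0,0],[0,0,0],[0,0,0]], jaw=[0,0,0,0,0,0,0,0])

```text
time_s: 10.4
eef_pos: [0.5623, -0.0403, 0.1905]
eef_rot: [0.0, 0.96, 0.281, 0.001]
wrist_force: [-2.5, 2.2, 6.1]
opening: 0.181
grasp_force: 60.9
```

```bash
python3 - <<'E'
from h import *
o=ctrl.get_obs();M=pose()[1].as_matrix();print(o["eef_pos"],o["wrist_force"],o["torque"],o["opening"],o["grasp_force"],np.degrees(np.arctan2(M[1,1],M[0,1])))
E
```

```text
[ 0.56230901 -0.04034389  0.19045634] [-2.53923599  2.17730088  6.10731342] [ 0.36784469  0.34869486 -0.01932305] 0.18116311820432662 60.92970371246338 -57.418673757828316
```

Emit:
send_rows(dr=[[0,0,-0.5],[0,0,-1.4],[0,0,-2.3],[0,0,-3.2],[0,0,-4.1],[0,0,-5],[0,0,-5.9],[0,0,-6.8]], xyz=[[0,0,0],[0,0,0],[0,0,0],[0,0,0],[0,0,0],[0,0,0],[0,0,0],[0,0,0]], jaw=[0,0,0,0,0,0,0,0])

```text
time_s: 11.4
eef_pos: [0.5612, -0.0395, 0.1904]
eef_rot: [-0.001, 0.801, 0.599, -0.0]
wrist_force: [-8.7, 6.1, 10.4]
opening: 0.176
grasp_force: 61.6
```

Emit:
send_rows(dr=[[0,0,-0.9],[0,0,-1.8],[0,0,-2.7],[0,0,-3.6],[0,0,-4.5],[0,0,-5.4],[0,0,-6.3],[0,0,-7.2]], xyz=[[0,0,0],[0,0,0],[0,0,0],[0,0,0],[0,0,0],[0,0,0],[0,0,0],[0,0,0]], jaw=[0,0,0,0,0,0,0,0])

```text
time_s: 12.4
eef_pos: [0.5599, -0.0396, 0.1904]
eef_rot: [-0.002, 0.524, 0.852, -0.001]
wrist_force: [-16.1, 4.7, 15.0]
opening: 0.176
grasp_force: 62.2
```

Emit:
send_rows(dr=[[0,0,-0.9],[0,0,-1.8],[0,0,-2.7],[0,0,-3.6],[0,0,-4.5],[0,0,-5.4],[0,0,-6.3],[0,0,-7]], xyz=[[0,0,0],[0,0,0],[0,0,0],[0,0,0],[0,0,0],[0,0,0],[0,0,0],[0,0,0]], jaw=[0,0,0,0,0,0,0,0])

```text
time_s: 13.4
eef_pos: [0.5589, -0.0406, 0.1904]
eef_rot: [-0.003, 0.185, 0.983, -0.001]
wrist_force: [-19.2, -0.0, 16.3]
opening: 0.183
grasp_force: 62.6
```

```bash
python3 - <<'E'
from h import *
o=ctrl.get_obs();M=pose()[1].as_matrix();print(o["eef_pos"],o["q"],o["wrist_force"],o["torque"],o["opening"],o["grasp_force"],np.degrees(np.arctan2(M[1,1],M[0,1])))
E
```

```text
[ 0.55892233 -0.04063104  0.19041244] [-0.28314753  0.21393189  1.69494053 -0.00233383  1.23949673 -1.48193585] [-1.92115268e+01 -8.42235967e-03  1.62962570e+01] [ 0.07214881  2.68663931 -0.23553929] 0.18308015596630153 62.56897687911987 68.72995938900146
```

Emit:
send_rows(dr=[[0,0,-0.8],[0,0,-1.6],[0,0,-2.3],[0,0,-2.9],[0,0,-3.2],[0,0,-3.2],[0,0,-3.2],[0,0,-3.2]], xyz=[[0.1,0,0],[0.2,0,0],[0.2,0,0],[0.2,0,0],[0.2,0,0],[0.2,0,0],[0.2,0,0],[0.2,0,0]], jaw=[0,0,0,0,0,0,0,0])

```text
time_s: 14.4
eef_pos: [0.5587, -0.0412, 0.1904]
eef_rot: [-0.002, 0.019, 1.0, -0.001]
wrist_force: [-11.5, -4.8, 10.4]
opening: 0.178
grasp_force: 61.6
```

```bash
python3 - <<'E'
from h import *
o=ctrl.get_obs();M=pose()[1].as_matrix();print(o["eef_pos"],o["wrist_force"],o["torque"],o["grasp_force"],np.degrees(np.arctan2(M[1,1],M[0,1])))
t=ctrl.camera("top")[...,::-1];s=ctrl.camera("scene")[...,::-1];w=ctrl.camera("wrist")[...,::-1]
for n,i in zip("tsw",(t,s,w)):cv2.imwrite(f"pics/f{n}.png",i)
out=np.zeros((600,800,3),np.uint8)
out[:,:400]=cv2.resize(t[130:250,285:365],None,fx=5,fy=5,interpolation=cv2.INTER_CUBIC)
out[:300,400:]=cv2.resize(s[170:290,270:430],(400,300),interpolation=cv2.INTER_CUBIC)
out[320:570,400:]=cv2.resize(w,(400,250))
cv2.imwrite("pics/f.png",out)
E
```

```text
[ 0.55870078 -0.0412148   0.19042396] [-11.48330194  -4.82370564  10.41096962] [-0.49357814  1.65373355  0.0797121 ] 61.6235214471817 87.76903695634537
```

View pics/f.png

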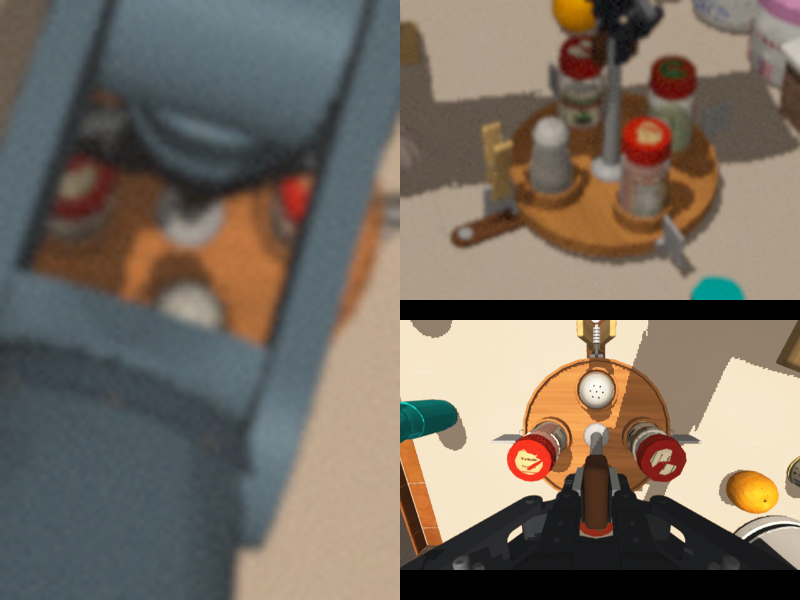

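```bash
python3 - <<'E'
from h import *
p=px("scene",[(296.4,263.2)],.008)[0];s=px("wrist",[(315.2,112)],.114)[0];s2=px("scene",[(329.6,223.2)],.106)[0]
c=np.array([.5595,-.041]);A=lambda q:np.degrees(np.arctan2(*(q[:2]-c)[::-1]))
pt=np.array([.4012,-.0347])
print(p,A(p),s,A(s),s2,A(s2),A(pt),ctrl.get_obs()["wrist_force"])
E
```

```text
[ 0.40406426 -0.03741715  0.008     ] 178.67954406694562 [ 0.49345716 -0.03697943  0.114     ] 176.51623832330108 [ 0.49221353 -0.0431028   0.106     ] -178.21000504873493 177.7209537655728 [-11.89110303  -4.62671236  11.04500175]
```

```bash
python3 -c "
from bench import ctrl
print(ctrl.hand_in())"
```

```text
the job is handed in; nothing more can be done
None
```

The job is handed in at about 15 s of the 64 s allowed: the clip is on the shaker's tab and released, the shaker stands over the pointer to within about 2° by my measurements, and the gripper is still holding the knob.

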